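# Get the stapler out from behind the desk clutter

## Robot

A 6-joint arm with a two-finger parallel gripper is mounted at the origin on the work surface. World frame = base frame: x ahead of the robot, y to its left, z up, the work surface at z = 0. Lengths are in m, angles in rad, forces in N, time in s.
With the tool pointing down it reaches from about 0.25 to 0.775 m from the base axis. Payload 4 kg.
Tool frame: the origin (TCP) lies at the very end of the fingers, on their centre line; the grasp point (between the pads) lies 19 mm behind it (pinch_z is the z of the grasp point in the tool frame, in m); z points along the fingers, y is the line along which they close (so a half turn about z gives the same grasp; the last joint's range is limited). The gripper opens to 94 mm and grips with 3 to 60 N. Pads are 16 mm wide; open, the fingers measure 119 mm over their backs; the gripper's body (75 mm by 177 mm) begins 78 mm behind the grasp point.
Start: joints at [1.161, 0.087, 1.371, -0, 1.684, -0.103], TCP at [0.166, 0.524, 0.206] pointing down, gripper open.
Joint ranges: [-3.1, 3.1], [-0.76, 2.03], [0.27, 2.55], [-1.08, 4.22], [0.17, 2.65], [-2.57, 2.57]. Speed limits (rad/s): [2.79, 2.79, 3.14, 3.14, 3.14, 3.14].

## Interface

Orientations are given as a unit quaternion [w, x, y, z].
In Python, from station import state, camera, calibration, finish_job, spot_in, cut_out, pinch_z gives the robot as it stands.
- The arm moves only by the tool send_rows, never from a script. Its argument "commands" is a list of rows, each a list of 4 numbers: the shift along the world's x, y, z in m, then the turn about the world's z in rad. In form: [[tx, ty, tz, yaw], ...]. A call has 1 to 10 rows; each row shifts and turns the commanded pose from where the row before left it; what a row does not reach is not made up. A row lasts 1/12 s, in which the tool goes at most 41.7 mm and 7.16 degrees, less where a joint would pass 70% of its speed; a pose out of reach is approached as far as the arm can. A call is refused whole if a number of a shift passes 0.0417 or a number of a turn 0.125, either way. A call with a gripper value outside its range is refused whole. "jaw" is the finger opening in m, from 0 to 0.094, set as the call begins (left out, the last holds). The fingers move at their own pace and stop on an object; "newtons" is the grip in N (left out, the last holds). Time passes only in rows, so rows that do not move let the fingers close. It gives the time, the measured TCP pose, the force, the opening and the grip force at its end, in the units of the state.
- state(): the state, without advancing time (a new reading comes with each control period).
- camera(name): name is "scene" or "top"; returns the picture (480x640x3 uint8, red, green, blue); there is no depth.
- calibration(name): a dict with "K" (3x3 intrinsics, pixels), "dist" ([k1, k2, p1, p2, k3] as OpenCV has them; the pictures are not rectified), "R" (3x3) and "t" (3): a world point X has camera coordinates R X + t. Camera axes: x right, y down, z forward; pixel columns grow to the right and rows downward; lengths in m; the calibration is good to about 2 mm. A picture is of the moment at which its call begins. calibration takes no time and is no camera call.
- finish_job(): hands the job in; it is judged then, once.
Trained networks look in the newest picture that a camera, given by its name, has taken for a name from the list of things; names that differ only in an ending like _2 or _b are one class to them, and where a whole thing is asked for, a point or a joint stands for the part that bears it (a point fixed in the world has none). Each returns a list of dicts, best first, with "confidence" (0 to 1); they miss things now and then, are a little off and sometimes report something else, mostly with a low value. They report only what shows in the picture. A call takes as long as a camera call. They do not tell look-alikes from the thing itself.
- spot_in(camera, name): "extent" ([left, top, right, bottom] in pixels, round what is visible of it).
- cut_out(camera, name): "region" (480x640 bool, what is visible of it) and "extent" ([left, top, right, bottom] in pixels, round what is visible of it).
The state is a dict: "t": time; "q": joint angles; "joint_velocities": joint speeds; "joint_efforts": joint torques, N m; "tcp_pos": TCP position; "eef_rot": TCP orientation; "ft_force": force on the tool from outside, world axes, zero at the start; "moment": the same for the moment, N m; "finger_gap": finger opening in m; "gripper_force": force on a finger pad.
Only numpy, scipy, OpenCV 4.12 (cv2) and the standard library are available. Lean on these libraries where they do the work, as an engineer would, in place of code of your own. Each camera call takes 0.05 s, during which the arm holds its last target. There are 200 camera calls.

## Task

The stapler on the cork mat is hemmed in by the pen pot, the cactus jar and the gel bottle. First move all three into the empty wooden side tray, standing upright; then, with them all there, fetch the stapler and lay it on its base, lengthwise and centred, on the black rubber pad; then put the three back upright on the mat, each on the very spot where it stood at the start. Knock nothing over and leave the glue stick and the mug where they are.

Things in the scene. Friction and masses are not known exactly. Their poses are not given: they have to be found in the camera images.
- stapler_center (a point): Desk stapler with white top, steel nose and black base, 36 mm wide (its x), 140 mm long (its y), 46 mm high, lying on its base; the upper part (18 to 46 mm above its underside) is 34 mm wide. The point is at its middle, 27 mm above its underside, z up. It starts on the cork mat, length along the mat's y, with the three standing things about 10 mm from its sides (two before it, one beyond it): no room for fingers. About 0.2 to 0.3 kg.
- pen_pot_center (a point): Square dark steel pen pot, 54 x 54 mm and 95 mm high, with pens fixed in it that stand up to 114 mm above its underside. Its point lies on its vertical axis, 48 mm above its underside, z up. Its x and y are square to its sides. It starts standing upright on one of the three spots around the stapler (see desk_mat; which spot varies) and goes back to that same spot. About 0.15 to 0.3 kg.
- cactus_center (a point): Cactus ornament: round green-glass jar, 54 mm in diameter and 70 mm high, with a small green cactus on top, 116 mm high in all and at most 54 mm wide. Its point lies on its vertical axis, 48 mm above its underside, z up. It starts standing upright on one of the three spots around the stapler (see desk_mat; which spot varies) and goes back to that same spot. About 0.15 to 0.3 kg.
- gel_bottle_center (a point): White round pump bottle of hand gel, 54 mm in diameter up to 78 mm, tapering to a grey pump, 113 mm high in all. Its point lies on its vertical axis, 48 mm above its underside, z up. It starts standing upright on one of the three spots around the stapler (see desk_mat; which spot varies) and goes back to that same spot. About 0.15 to 0.3 kg.
- desk_mat: Fixed cork mat, 200 mm (x) by 230 mm (y), 4 mm thick, turned by up to 0.25 rad; origin at the centre of its underside on the desk, top at 4 mm. In its frame the stapler starts near (0, 0) and the three standing things near (-56, 48), (-56, -48) and (56, 0) mm. A fixed block of sticky notes, 50 x 50 mm and 24 mm high from the desk, is on it at (65, -90) mm, and the glue stick stands at about (55, 94) mm.
- side_tray: Empty open tray of pale wood, fixed, 290 mm (its x) by 140 mm (its y) outside, rim 18 mm high, walls and floor 4 mm thick; origin at the centre of its underside, so its inner floor is at 4 mm. It lies to the left or to the right of the mat.
- staple_pad: Black rubber pad for the stapler, fixed, 70 mm (its x) by 170 mm (its y), 4 mm thick; origin at the centre of its underside on the desk, top at 4 mm. It lies on the other side of the mat from the tray.
- glue_center (a point): Bystander: upright glue stick, white with a blue cap, 26 mm in diameter, 82 mm high, on the cork mat; the point is 41 mm above its underside. Loose: leave it alone.
- mug_center (a point): Bystander: white mug, 80 mm in diameter, 92 mm high, with a handle, beyond the mat; the point is 46 mm above its underside. Loose: leave it alone.
There are look-alikes about, which are no part of the job. What is shaped like the part that bears gel_bottle_center but orange is not meant.

How it is judged:
On the way, in this order (a step that is already met when the one before it is completed fails the run):
1. the pen pot, the cactus jar and the gel bottle all stand upright in the side tray, released (x of pen_pot_center in the frame of side_tray between -0.141 and 0.141 m and y of pen_pot_center in the frame of side_tray between -0.066 and 0.066 m and z of pen_pot_center in the frame of side_tray between 0.045 and 0.059 m and angle between each of pen_pot_center, cactus_center, gel_bottle_center's own z axis and vertical below 0.12 rad and linear speed of each of pen_pot, cactus, gel_bottle below 0.02 m/s and contact force between each of pen_pot, cactus, gel_bottle and the fingers below 0.1 N and x of cactus_center in the frame of side_tray between -0.141 and 0.141 m and y of cactus_center in the frame of side_tray between -0.066 and 0.066 m and z of cactus_center in the frame of side_tray between 0.045 and 0.059 m and x of gel_bottle_center in the frame of side_tray between -0.141 and 0.141 m and y of gel_bottle_center in the frame of side_tray between -0.066 and 0.066 m and z of gel_bottle_center in the frame of side_tray between 0.045 and 0.059 m), for 0.2 s.
2. with the three still standing in the tray, the stapler lies released on the rubber pad, lengthwise and centred (all of step 1 and horizontal distance between stapler_center and staple_pad below 0.015 m and angle between the y axis of stapler_center and the y axis of staple_pad, either way round below 0.25 rad and angle between stapler_center's own z axis and vertical below 0.1 rad and z of stapler_center in the frame of staple_pad between 0.025 and 0.037 m and linear speed of stapler below 0.02 m/s and contact force between stapler and the fingers below 0.1 N), for 0.2 s.
At the end, for the whole second after the job is handed in: Stapler on its base on the rubber pad, centre within 15 mm and length within 0.25 rad of the pad's; pen pot, cactus jar and gel bottle upright (0.12 rad) on the mat, each within 15 mm of where it stood at the start; all released and at rest (horizontal distance between stapler_center and staple_pad below 0.015 m and angle between the y axis of stapler_center and the y axis of staple_pad, either way round below 0.25 rad and angle between stapler_center's own z axis and vertical below 0.1 rad and z of stapler_center in the frame of staple_pad between 0.025 and 0.037 m and linear speed of each of stapler, pen_pot, cactus, gel_bottle below 0.02 m/s and contact force between each of stapler, pen_pot, cactus, gel_bottle and the fingers below 0.1 N and distance of each of pen_pot_center, cactus_center, gel_bottle_center from where it was at the start of the episode below 0.015 m and angle between each of pen_pot_center, cactus_center, gel_bottle_center's own z axis and vertical below 0.12 rad); the robot touches nothing.
It fails at once if a standing thing or the stapler is tipped over (more than 0.6 rad) (angle between any of pen_pot_center, cactus_center, gel_bottle_center, stapler_center's own z axis and vertical above 0.6 rad).
It fails at once if the glue stick or the mug is moved by more than 30 mm or knocked over (distance of any of glue_center, mug_center from where it was at the start of the episode above 0.03 m or angle between any of glue_center, mug_center's own z axis and vertical above 0.5 rad).
It also fails if it takes over 144 s, if anything falls off the work surface, if the arm or the gripper's body presses on something with over 40 N, if the wrist force passes 120 N, or if a joint passes its speed limit or range.

## Working session

There is one attempt and no reset: what is moved stays moved. The work goes in short steps, Python scripts to look and compute and a tool call to move; the robot and the scene stay as the last step left them, time stands still between calls to the robot, and variables do not carry over. Pictures are saved under pics/ and viewed, at most 14 in all, crops included, and the job is handed in when it is done.

Besides the shell and the picture viewer there is one more tool, called after ">>>" by a JSON object that holds its "api" and its "payload", one argument or row to a line. send_rows: Moves the arm, as the interface text tells. Its arguments: {"type":"object","properties":{"commands":{"type":"array","items":{"type":"array","items":{"type":"number"}}},"jaw":{"type":"number"},"newtons":{"type":"number"}},"required":["commands"]}

```bash
mkdir -p pics
cat > h.py <<'E'
import numpy as np, cv2
from station import *
def ray(cam,uv,z):
    c=calibration(cam);K=np.array(c["K"]);d=np.array(c["dist"]);R=np.array(c["R"]);t=np.array(c["t"])
    p=cv2.undistortPoints(np.array(uv,float).reshape(-1,1,2),K,d).reshape(-1,2)
    o=-R.T@t; D=np.c_[p,np.ones(len(p))]@R
    return o+D*((z-o[2])/D[:,2])[:,None]
def proj(cam,X):
    c=calibration(cam)
    return cv2.projectPoints(np.array(X,float).reshape(-1,3),cv2.Rodrigues(np.array(c["R"]))[0],np.array(c["t"]),np.array(c["K"]),np.array(c["dist"]))[0].reshape(-1,2)
def save(cam,n): 
    im=camera(cam); cv2.imwrite(f"pics/{n}.png",im[:,:,::-1]); return im
E
python3 - <<'E'
from h import *
for c in("scene","top"):
    save(c,c+"0"); k=calibration(c); print(c,-np.array(k["R"]).T@np.array(k["t"]),np.array(k["K"])[0,0])
    for n in["stapler_center","pen_pot_center","cactus_center","gel_bottle_center","desk_mat","side_tray","staple_pad","glue_center","mug_center"]:
        print(n,[(round(r["confidence"],2),np.round(r["extent"]).tolist()) for r in spot_in(c,n)])
print(state()["t"],state()["eef_rot"])
E
```

```text
scene [1.01319422 0.41253078 0.57660111] 455.80200984809653
stapler_center [(0.76, [303.0, 215.0, 350.0, 278.0]), (0.68, [248.0, 209.0, 399.0, 310.0])]
pen_pot_center []
cactus_center [(0.85, [343.0, 198.0, 375.0, 258.0]), (0.72, [324.0, 253.0, 336.0, 298.0])]
gel_bottle_center [(0.79, [256.0, 275.0, 292.0, 351.0]), (0.65, [279.0, 206.0, 306.0, 272.0])]
desk_mat [(0.81, [242.0, 221.0, 397.0, 308.0])]
side_tray [(0.89, [183.0, 147.0, 324.0, 228.0])]
staple_pad [(0.93, [442.0, 309.0, 560.0, 402.0])]
glue_center [(0.86, [324.0, 254.0, 338.0, 295.0])]
mug_center [(0.89, [318.0, 322.0, 404.0, 408.0])]
top [0.42816012 0.00282137 0.93810553] 481.9786606677659
stapler_center [(0.62, [307.0, 242.0, 381.0, 271.0])]
pen_pot_center [(0.87, [356.0, 272.0, 392.0, 304.0])]
cactus_center [(0.86, [306.0, 265.0, 337.0, 299.0])]
gel_bottle_center [(0.89, [338.0, 210.0, 367.0, 245.0]), (0.59, [280.0, 144.0, 314.0, 183.0])]
desk_mat [(0.86, [283.0, 202.0, 411.0, 322.0])]
side_tray [(0.64, [442.0, 213.0, 529.0, 370.0])]
staple_pad [(0.67, [114.0, 262.0, 207.0, 301.0])]
glue_center [(0.56, [294.0, 215.0, 307.0, 238.0])]
mug_center [(0.82, [190.0, 143.0, 255.0, 196.0])]
1.0 [1.56870725e-05 1.52813649e-01 9.88255020e-01 6.82638071e-05]
```

View pics/top0.png

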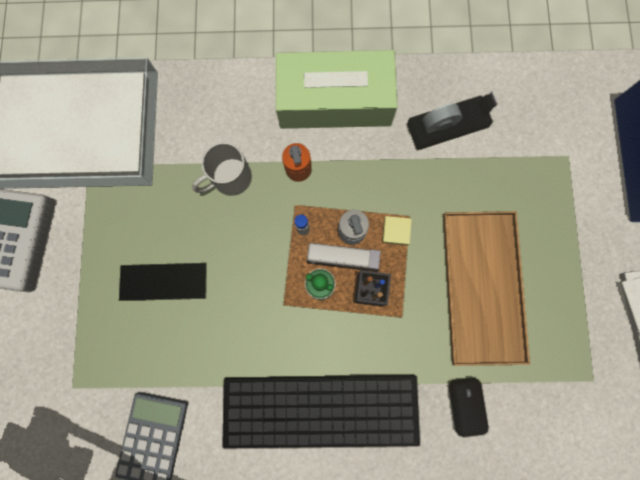

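View pics/scene0.png

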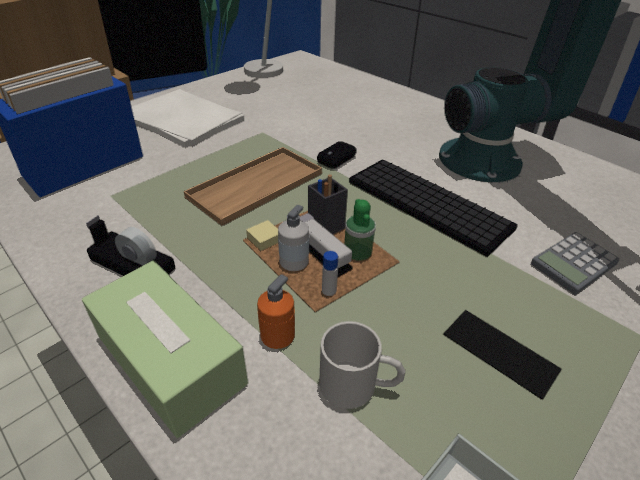

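Run:
```python
from h import *
camera("top")
k=calibration("top");print(np.round(k["R"],2).tolist())
M={}
for n,z in[("desk_mat",.004),("side_tray",.018),("staple_pad",.004)]:
    r=cut_out("top",n)[0]["region"].astype(np.uint8)
    c=max(cv2.findContours(r,0,cv2.CHAIN_APPROX_NONE)[0],key=len if 0 else cv2.contourArea).reshape(-1,2)
    w=ray("top",c,z)[:,:2]
    print(n,[np.round(v,4) for v in cv2.minAreaRect((w*1000).astype(np.float32))])
    M[n]=r
for n in["pen_pot_center","cactus_center","gel_bottle_center","stapler_center"]:
    r=cut_out("top",n)[0]["region"]; ys,xs=np.nonzero(r)
    print(n,xs.size,ray("top",[[xs.mean(),ys.mean()]],.05)[0])
```

```text
[[-0.02, -1.0, -0.02], [-0.98, 0.02, -0.18], [0.18, 0.02, -0.98]]
desk_mat [array([547.2838, -37.8063]), array([234.0564, 200.2358]), np.float64(83.0061)]
side_tray [array([ 490.3611, -295.1484]), array([290.2313, 145.465 ]), np.float64(0.0233)]
staple_pad [array([511.5253, 322.7928]), array([ 70.7655, 172.3407]), np.float64(0.6714)]
pen_pot_center 1112 [ 0.48864206 -0.07993489  0.05      ]
cactus_center 11628 [ 0.48351984 -0.28491044  0.05      ]
gel_bottle_center 940 [0.7334665  0.05648599 0.05      ]
stapler_center 1566 [ 0.54680639 -0.02864191  0.05      ]
```

The top view shows the gel bottle at (353,226), the cactus at (320,284), the pen pot at (372,288) and the stapler at about (344,257). The tray is on the right around (485,288) and the pad on the left at (163,282). The orange look-alike is at (296,162). The scene view agrees. I'll now refine the positions with size models.

```bash
cat >> h.py <<'E'
from scipy.optimize import least_squares
def cyl(r,z0,z1,n=48):
    a=np.linspace(0,2*np.pi,n); return np.vstack([np.c_[r*np.cos(a),r*np.sin(a),0*a+z] for z in(z0,z1)])
def box(w,l,z0,z1,yaw):
    p=np.array([[i*w/2,j*l/2,z] for i in(-1,1) for j in(-1,1) for z in(z0,z1)]); c,s=np.cos(yaw),np.sin(yaw)
    return p@np.array([[c,s,0],[-s,c,0],[0,0,1]])
def fit(cam,ext,P,x0,use=(0,2,3)):
    def f(x):
        p=proj(cam,P+[x[0],x[1],0]); e=np.r_[p.min(0),p.max(0)]; return (e-ext)[list(use)]
    s=least_squares(f,x0); return s.x,s.fun
E
python3 - <<'E'
from h import *
yaw=-.122
nom={"pen_pot_center":(.4857,-.0787),"cactus_center":(.4975,.0166),"gel_bottle_center":(.6028,-.0446),"stapler_center":(.547,-.038)}
P={"pen_pot_center":box(.054,.054,.004,.099,yaw),"cactus_center":cyl(.027,.004,.074),"gel_bottle_center":cyl(.027,.004,.082),"stapler_center":box(.034,.14,.022,.05,yaw)}
for rep in range(2):
  camera("top")
  for n,x0 in nom.items():
    for r in spot_in("top",n):
        e=np.array(r["extent"]); u=proj("top",[[*x0,.06]])[0]
        if abs(u-(e[:2]+e[2:])/2).max()<25:
            x,res=fit("top",e,P[n],x0); print(n,np.round(x,4),np.round(res,1),"nom",x0)
E
```

```text
pen_pot_center [ 0.4855 -0.0797] [ 0.6 -0.5  0. ] nom (0.4857, -0.0787)
cactus_center [0.5064 0.0146] [ 2.3 -2.3  0. ] nom (0.4975, 0.0166)
gel_bottle_center [ 0.603 -0.048] [-0.7  0.6 -0. ] nom (0.6028, -0.0446)
stapler_center [ 0.5524 -0.0308] [-0.9  0.9 -0. ] nom (0.547, -0.038)
pen_pot_center [ 0.4939 -0.0787] [-0.6  0.6 -0. ] nom (0.4857, -0.0787)
cactus_center [0.4997 0.0129] [ 0.4 -0.4  0. ] nom (0.4975, 0.0166)
gel_bottle_center [ 0.6017 -0.0451] [-2.9  2.6 -0. ] nom (0.6028, -0.0446)
stapler_center [ 0.544  -0.0298] [-1.  1. -0.] nom (0.547, -0.038)
```

>>> {"api": "send_rows", "payload": {
  "commands": [
    [0.033,-0.04,0.0,0.03],
    [0.033,-0.04,0.0,0.03],
    [0.033,-0.04,0.0,0.03],
    [0.033,-0.04,0.0,0.03],
    [0.033,-0.04,0.0,0.03],
    [0.033,-0.04,0.0,0.033],
    [0.033,-0.04,0,0],
    [0.033,-0.04,0,0],
    [0.03,-0.04,0,0],
    [0.02,-0.04,0,0]
  ],
  "jaw": 0.08,
  "newtons": 20
}}

```text
t: 2.73
tcp_pos: [0.4233, 0.195, 0.2055]
eef_rot: [0.0, 0.062, 0.998, 0.0]
ft_force: [0.8, 0.2, 0.5]
finger_gap: 0.08
gripper_force: 0.0
```

>>> {"api": "send_rows", "payload": {
  "commands": [
    [0.007,-0.03,0,0],
    [0.007,-0.03,0,0],
    [0.007,-0.03,0,0],
    [0.007,-0.03,0,0],
    [0.007,-0.03,0,0],
    [0.007,-0.03,0,0],
    [0.007,-0.03,0,0],
    [0.007,-0.03,0,0],
    [0.007,-0.03,0,0],
    [0,0,0,0]
  ]
}}

```text
t: 3.57
tcp_pos: [0.4855, -0.0781, 0.2051]
eef_rot: [-0.0, 0.065, 0.998, -0.001]
ft_force: [0.2, 0.2, -0.7]
finger_gap: 0.0803
gripper_force: 0.0
```

>>> {"api": "send_rows", "payload": {
  "commands": [
    [0,0,-0.03,0],
    [0,0,-0.03,0],
    [0,0,-0.03,0],
    [0,0,-0.03,0],
    [0,0,-0.02,0],
    [0,0,-0.017,0],
    [0,0,0,0],
    [0,0,0,0]
  ]
}}

```text
t: 4.23
tcp_pos: [0.4841, -0.0727, 0.0479]
eef_rot: [-0.001, 0.062, 0.998, 0.0]
ft_force: [0.3, -0.4, 0.9]
finger_gap: 0.08
gripper_force: 0.0
```

>>> {"api": "send_rows", "payload": {
  "commands": [
    [0,0,0,0],
    [0,0,0,0],
    [0,0,0,0],
    [0,0,0,0],
    [0,0,0,0],
    [0,0,0,0],
    [0,0,0,0]
  ],
  "jaw": 0.03,
  "newtons": 20
}}

```text
t: 4.82
tcp_pos: [0.4861, -0.0744, 0.0501]
eef_rot: [0.002, 0.062, 0.998, -0.001]
ft_force: [0.1, -3.7, 6.3]
finger_gap: 0.0541
gripper_force: 20.0
```

>>> {"api": "send_rows", "payload": {
  "commands": [
    [0,0,0.01,0],
    [0,0,0.025,0],
    [0,0,0.025,0],
    [-0.01,-0.025,0,0],
    [-0.01,-0.025,0,0],
    [-0.01,-0.025,0,0],
    [-0.01,-0.025,0,0],
    [-0.01,-0.025,0,0],
    [-0.01,-0.025,0,0],
    [-0.01,-0.025,0,0]
  ],
  "newtons": 30
}}

```text
t: 5.65
tcp_pos: [0.4137, -0.2481, 0.1076]
eef_rot: [-0.001, 0.062, 0.998, 0.002]
ft_force: [-0.3, -0.3, -3.0]
finger_gap: 0.0541
gripper_force: 30.0
```

>>> {"api": "send_rows", "payload": {
  "commands": [
    [-0.01,-0.025,0,0],
    [-0.01,-0.02,0,0],
    [0,0,0,0],
    [0,0,-0.02,0],
    [0,0,-0.02,0],
    [0,0,-0.01,0],
    [0,0,-0.005,0],
    [0,0,-0.004,0],
    [0,0,0,0],
    [0,0,0,0]
  ]
}}

```text
t: 6.48
tcp_pos: [0.3956, -0.2933, 0.0503]
eef_rot: [0.001, 0.062, 0.998, -0.0]
ft_force: [-0.1, 0.2, -2.8]
finger_gap: 0.0539
gripper_force: 30.0
```

>>> {"api": "send_rows", "payload": {
  "commands": [
    [0,0,-0.0015,0],
    [0,0,0,0],
    [0,0,0,0]
  ]
}}

```text
t: 6.73
tcp_pos: [0.3957, -0.2935, 0.0501]
eef_rot: [0.001, 0.062, 0.998, -0.0]
ft_force: [-1.9, 1.5, 6.5]
finger_gap: 0.054
gripper_force: 30.0
```

>>> {"api": "send_rows", "payload": {
  "commands": [
    [0,0,0,0],
    [0,0,0,0],
    [0,0,0,0],
    [0,0,0,0],
    [0,0,0,0],
    [0,0,0.03,0],
    [0,0,0.04,0],
    [0,0,0.04,0],
    [0,0,0.04,0],
    [0,0,0,0]
  ],
  "jaw": 0.08
}}

```text
t: 7.57
tcp_pos: [0.3981, -0.2964, 0.2078]
eef_rot: [0.007, 0.062, 0.998, -0.005]
ft_force: [0.9, -0.4, 1.1]
finger_gap: 0.0802
gripper_force: 0.0
```

```bash
cat > m.py <<'E'
from h import *
yaw=-.122
nom={"cactus_center":(.4975,.0166),"gel_bottle_center":(.6028,-.0446),"pen_pot_center":(.3955,-.2945)}
P={"cactus_center":cyl(.027,.004,.074),"gel_bottle_center":cyl(.027,.004,.082),"pen_pot_center":box(.054,.054,.004,.099,yaw)}
for cam in("top","scene"):
 for rep in range(2):
  camera(cam)
  for n,x0 in nom.items():
    for r in spot_in(cam,n):
        e=np.array(r["extent"]); u=proj(cam,[[*x0,.06]])[0]
        if abs(u-(e[:2]+e[2:])/2).max()<25:
            x,res=fit(cam,e,P[n],x0); print(cam,n,np.round(x,4),np.round(res,1),"nom",x0)
E
python3 m.py; python3 -c "
from h import *
print(state()['tcp_pos']);save('top','t1')"
```

```text
top cactus_center [0.4988 0.0162] [-0.7  0.7 -0. ] nom (0.4975, 0.0166)
top gel_bottle_center [ 0.6032 -0.0471] [-0.8  0.7 -0. ] nom (0.6028, -0.0446)
top pen_pot_center [ 0.3999 -0.2727] [-10.3   9.3  -0.2] nom (0.3955, -0.2945)
top cactus_center [0.5022 0.0162] [ 0.9 -0.9  0. ] nom (0.4975, 0.0166)
top gel_bottle_center [ 0.6029 -0.0456] [-1.5  1.4 -0. ] nom (0.6028, -0.0446)
top pen_pot_center [ 0.4064 -0.2714] [-12.7  11.5  -0.2] nom (0.3955, -0.2945)
scene cactus_center [0.4887 0.0174] [ 0.1 -0.1  0. ] nom (0.4975, 0.0166)
scene gel_bottle_center [ 0.6023 -0.043 ] [-2.7  2.8 -0.2] nom (0.6028, -0.0446)
scene pen_pot_center [ 0.3989 -0.2845] [-1.7  1.7 -0.2] nom (0.3955, -0.2945)
scene cactus_center [0.4924 0.0172] [-1.3  1.2 -0.1] nom (0.4975, 0.0166)
scene gel_bottle_center [ 0.5988 -0.0459] [-2.2  2.2 -0.2] nom (0.6028, -0.0446)
scene pen_pot_center [ 0.3923 -0.2956] [-1.1  1.1 -0.1] nom (0.3955, -0.2945)
[ 0.39487831 -0.29339476  0.19797356]
```

View pics/t1.png

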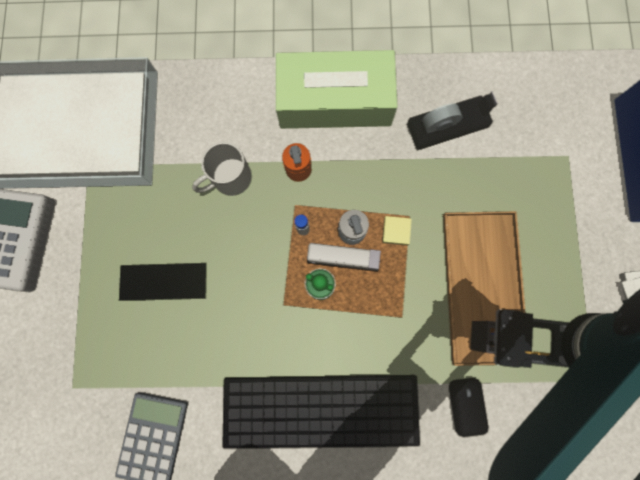

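The view shows the pot upright in the tray near (485,338). The cactus (320,284), gel bottle (353,226) and stapler have not moved.

>>> {"api": "send_rows", "payload": {
  "commands": [
    [0.0102,0.0311,0,0],
    [0.0102,0.0311,0,0],
    [0.0102,0.0311,0,0],
    [0.0102,0.0311,0,0],
    [0.0102,0.0311,0,0],
    [0.0102,0.0311,0,0],
    [0.0102,0.0311,0,0],
    [0.0102,0.0311,0,0],
    [0.0102,0.0311,0,0],
    [0.0102,0.0311,0,0]
  ]
}}

```text
t: 9.25
tcp_pos: [0.4972, 0.0193, 0.1982]
eef_rot: [0.0, 0.062, 0.998, -0.0]
ft_force: [0.8, 1.1, -0.2]
finger_gap: 0.0801
gripper_force: 0.0
```

>>> {"api": "send_rows", "payload": {
  "commands": [
    [0,0,0,0],
    [0,0,0,0],
    [0,0,0,0]
  ]
}}

```text
t: 9.5
tcp_pos: [0.4967, 0.0172, 0.198]
eef_rot: [-0.0, 0.062, 0.998, -0.0]
ft_force: [-0.4, -0.6, 0.1]
finger_gap: 0.08
gripper_force: 0.0
```

>>> {"api": "send_rows", "payload": {
  "commands": [
    [0,0,0,0]
  ]
}}

```text
t: 9.58
tcp_pos: [0.4967, 0.0165, 0.198]
eef_rot: [-0.0, 0.063, 0.998, -0.0]
ft_force: [-1.1, -0.9, 0.3]
finger_gap: 0.0799
gripper_force: 0.0
```

>>> {"api": "send_rows", "payload": {
  "commands": [
    [0,0,-0.03,0],
    [0,0,-0.03,0],
    [0,0,-0.03,0],
    [0,0,-0.03,0],
    [0,0,-0.02,0],
    [0,0,-0.015,0],
    [0,0,-0.001,0],
    [0,0,0,0],
    [0,0,0,0],
    [0,0,0,0]
  ]
}}

```text
t: 10.42
tcp_pos: [0.4982, 0.017, 0.0439]
eef_rot: [0.002, 0.062, 0.998, -0.0]
ft_force: [1.0, -0.5, 1.7]
finger_gap: 0.0798
gripper_force: 0.0
```

>>> {"api": "send_rows", "payload": {
  "commands": [
    [0,0,0,0],
    [0,0,0,0],
    [0,0,0,0],
    [0,0,0,0],
    [0,0,0,0],
    [0,0,0,0],
    [0,0,0,0]
  ],
  "jaw": 0.03,
  "newtons": 25
}}

```text
t: 11.0
tcp_pos: [0.4971, 0.0173, 0.0424]
eef_rot: [0.0, 0.062, 0.998, -0.0]
ft_force: [0.5, -2.1, 3.1]
finger_gap: 0.0537
gripper_force: 25.0
```

>>> {"api": "send_rows", "payload": {
  "commands": [
    [0,0,0.01,0],
    [0,0,0.03,0],
    [0,0,0.03,0],
    [0,-0.02,0,0],
    [-0.001,-0.031,0,0],
    [-0.001,-0.031,0,0],
    [-0.001,-0.031,0,0],
    [-0.001,-0.031,0,0],
    [-0.001,-0.031,0,0],
    [-0.001,-0.031,0,0]
  ],
  "newtons": 30
}}

```text
t: 11.83
tcp_pos: [0.4904, -0.1892, 0.1119]
eef_rot: [-0.0, 0.062, 0.998, 0.001]
ft_force: [0.1, 0.9, -1.4]
finger_gap: 0.0537
gripper_force: 30.0
```

>>> {"api": "send_rows", "payload": {
  "commands": [
    [-0.001,-0.031,0,0],
    [0,-0.031,0,0],
    [0,-0.031,0,0],
    [0,-0.012,0,0],
    [0,0,0,0],
    [0,0,-0.03,0],
    [0,0,-0.02,0],
    [0,0,-0.012,0],
    [0,0,-0.005,0],
    [0,0,0,0]
  ]
}}

```text
t: 12.67
tcp_pos: [0.4895, -0.2916, 0.0443]
eef_rot: [-0.001, 0.061, 0.998, 0.001]
ft_force: [0.3, 0.0, -1.0]
finger_gap: 0.0535
gripper_force: 30.0
```

>>> {"api": "send_rows", "payload": {
  "commands": [
    [0,0,-0.0015,0],
    [0,0,-0.0015,0],
    [0,0,0,0],
    [0,0,0,0]
  ]
}}

```text
t: 13.0
tcp_pos: [0.4903, -0.2935, 0.0427]
eef_rot: [0.001, 0.062, 0.998, -0.0]
ft_force: [0.1, -0.5, -1.9]
finger_gap: 0.0533
gripper_force: 30.0
```

>>> {"api": "send_rows", "payload": {
  "commands": [
    [0,0,-0.0015,0],
    [0,0,0,0],
    [0,0,0,0]
  ]
}}

```text
t: 13.25
tcp_pos: [0.4905, -0.2937, 0.0425]
eef_rot: [0.001, 0.062, 0.998, -0.0]
ft_force: [-2.0, 2.2, 6.0]
finger_gap: 0.0536
gripper_force: 30.0
```

>>> {"api": "send_rows", "payload": {
  "commands": [
    [0,0,0,0],
    [0,0,0,0],
    [0,0,0,0],
    [0,0,0,0],
    [0,0,0,0],
    [0,0,0.03,0],
    [0,0,0.04,0],
    [0,0,0.04,0],
    [0,0,0.04,0],
    [0,0,0.006,0]
  ],
  "jaw": 0.08
}}

```text
t: 14.08
tcp_pos: [0.4928, -0.2955, 0.2057]
eef_rot: [0.006, 0.062, 0.998, -0.004]
ft_force: [0.6, 0.0, 0.9]
finger_gap: 0.0802
gripper_force: 0.0
```

>>> {"api": "send_rows", "payload": {
  "commands": [
    [0.011,0.0248,0,0],
    [0.0113,0.0248,0,0],
    [0.0113,0.0248,0,0],
    [0.0113,0.0248,0,0],
    [0.0113,0.0248,0,0],
    [0.0113,0.0248,0,0],
    [0.0113,0.0248,0,0],
    [0.0113,0.0248,0,0],
    [0.0113,0.0248,0,0],
    [0.0113,0.0248,0,0]
  ]
}}

```text
t: 14.92
tcp_pos: [0.6029, -0.0441, 0.1958]
eef_rot: [-0.0, 0.062, 0.998, 0.0]
ft_force: [1.3, 0.1, -0.2]
finger_gap: 0.0799
gripper_force: 0.0
```

>>> {"api": "send_rows", "payload": {
  "commands": [
    [0,0,0,0],
    [0,0,0,0],
    [0,0,0,0],
    [0,0,0,0]
  ]
}}

```text
t: 15.25
tcp_pos: [0.6022, -0.0464, 0.1962]
eef_rot: [-0.0, 0.063, 0.998, -0.0]
ft_force: [0.4, -0.1, -0.1]
finger_gap: 0.0797
gripper_force: 0.0
```

>>> {"api": "send_rows", "payload": {
  "commands": [
    [0,0,-0.03,0],
    [0,0,-0.03,0],
    [0,0,-0.03,0],
    [0,0,-0.03,0],
    [0,0,-0.02,0],
    [0,0,-0.013,0],
    [0,0,-0.001,0],
    [0,0,0,0],
    [0,0,0,0],
    [0,0,0,0]
  ]
}}

```text
t: 16.08
tcp_pos: [0.6042, -0.0459, 0.045]
eef_rot: [0.002, 0.062, 0.998, -0.0]
ft_force: [-0.4, -0.5, -0.7]
finger_gap: 0.0797
gripper_force: 0.0
```

>>> {"api": "send_rows", "payload": {
  "commands": [
    [0,0,0,0],
    [0,0,0,0],
    [0,0,0,0],
    [0,0,0,0],
    [0,0,0,0],
    [0,0,0,0],
    [0,0,0,0]
  ],
  "jaw": 0.03,
  "newtons": 25
}}

```text
t: 16.67
tcp_pos: [0.6028, -0.046, 0.043]
eef_rot: [0.0, 0.062, 0.998, -0.0]
ft_force: [-0.9, -1.9, 2.7]
finger_gap: 0.0537
gripper_force: 25.0
```

>>> {"api": "send_rows", "payload": {
  "commands": [
    [0,0,0.01,0],
    [0,0,0.03,0],
    [0,0,0.03,0],
    [-0.002,-0.02,0,0],
    [-0.002,-0.03,0,0],
    [-0.002,-0.03,0,0],
    [-0.002,-0.03,0,0],
    [-0.002,-0.03,0,0],
    [-0.002,-0.03,0,0],
    [-0.002,-0.03,0,0]
  ],
  "newtons": 30
}}

```text
t: 17.5
tcp_pos: [0.588, -0.2459, 0.112]
eef_rot: [-0.001, 0.062, 0.998, 0.001]
ft_force: [0.6, 0.4, -2.0]
finger_gap: 0.0534
gripper_force: 30.0
```

>>> {"api": "send_rows", "payload": {
  "commands": [
    [-0.002,-0.03,0,0],
    [0,-0.0185,0,0],
    [0,0,0,0],
    [0,0,-0.03,0],
    [0,0,-0.02,0],
    [0,0,-0.012,0],
    [0,0,-0.005,0],
    [0,0,-0.002,0],
    [0,0,-0.0015,0],
    [0,0,0,0]
  ]
}}

```text
t: 18.33
tcp_pos: [0.5875, -0.2937, 0.0431]
eef_rot: [0.001, 0.062, 0.998, -0.0]
ft_force: [-0.5, -0.0, -2.1]
finger_gap: 0.0533
gripper_force: 30.0
```

>>> {"api": "send_rows", "payload": {
  "commands": [
    [0,0,-0.001,0],
    [0,0,0,0],
    [0,0,0,0]
  ]
}}

```text
t: 18.58
tcp_pos: [0.5876, -0.2939, 0.043]
eef_rot: [0.001, 0.062, 0.998, -0.0]
ft_force: [-0.9, 2.5, 5.1]
finger_gap: 0.0535
gripper_force: 30.0
```

>>> {"api": "send_rows", "payload": {
  "commands": [
    [0,0,0,0],
    [0,0,0,0],
    [0,0,0,0],
    [0,0,0,0],
    [0,0,0,0],
    [0,0,0.03,0],
    [0,0,0.04,0],
    [0,0,0.04,0],
    [0,0,0.04,0],
    [0,0,0.006,0]
  ],
  "jaw": 0.08
}}

```text
t: 19.42
tcp_pos: [0.5894, -0.2957, 0.207]
eef_rot: [0.007, 0.062, 0.998, -0.004]
ft_force: [-0.4, -0.6, 1.5]
finger_gap: 0.0802
gripper_force: 0.0
```

```bash
python3 - <<'E'
from h import *
im=save("top","t2"); s=state(); print(s["q"],s["tcp_pos"])
r=[r for r in cut_out("top","stapler_center")][0]; print(r["extent"],r["confidence"])
ys,xs=np.nonzero(r["region"]);c=cv2.convexHull(np.c_[xs,ys].astype(np.int32)).reshape(-1,2)
print([np.round(v,1) for v in cv2.minAreaRect((ray("top",c,.05)[:,:2]*1000).astype(np.float32))])
def f(x):
    p=proj("top",box(.036,.14,.004,.05,x[2])+[x[0],x[1],0]); h=cv2.convexHull(p.astype(np.float32)).reshape(-1,2)
    return [cv2.pointPolygonTest(h.reshape(-1,1,2),(float(a),float(b)),True) for a,b in c]
s=least_squares(f,[.547,-.036,-.122],diff_step=1e-3); print(s.x,np.abs(s.fun).mean())
cv2.imwrite("pics/crop.png",cv2.resize(im[190:330,270:430,::-1],None,fx=4,fy=4,interpolation=cv2.INTER_CUBIC))
E
python3 m.py | grep -v pen
```

```text
[-5.50937214e-01  3.23209794e-01  1.09328001e+00 -6.52160561e-05
  1.71160851e+00 -1.99786367e+00] [ 0.58912942 -0.29555577  0.20506127]
[308.3, 240.6, 382.3, 269.8] 0.68
[array([547.5, -28.1]), array([134.7,  40.8]), np.float64(82.1)]
[ 0.54974901 -0.02901678 -0.13525946] 0.8685270944573164
```

View pics/t2.png

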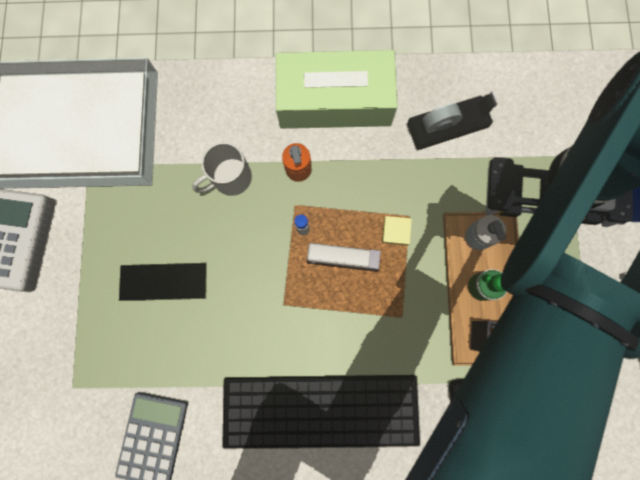

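View pics/crop.png

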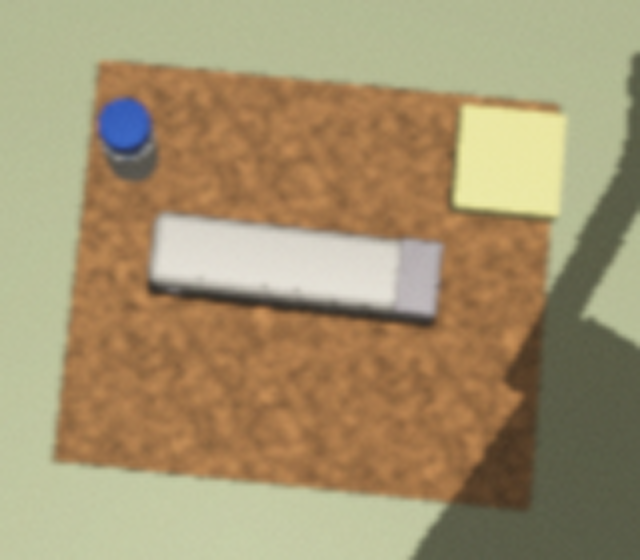

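The three stand in the tray at about (487,232), (490,286) and (483,335). The stapler is alone at (344,257), with no obstacle near its sides.

>>> {"api": "send_rows", "payload": {
  "commands": [
    [-0.003,0.019,0,-0.1126],
    [-0.003,0.019,0,-0.1126],
    [-0.003,0.019,0,-0.1126],
    [-0.003,0.019,0,-0.1126],
    [-0.003,0.019,0,-0.1126],
    [-0.003,0.019,0,-0.1126],
    [-0.003,0.019,0,-0.1126],
    [-0.003,0.019,0,-0.1126],
    [-0.003,0.019,0,-0.1126],
    [-0.003,0.019,0,-0.1126]
  ],
  "jaw": 0.07
}}

```text
t: 21.15
tcp_pos: [0.5564, -0.103, 0.1973]
eef_rot: [0.0, 0.587, 0.809, 0.0]
ft_force: [0.3, 0.9, -0.3]
finger_gap: 0.0699
gripper_force: 0.0
```

>>> {"api": "send_rows", "payload": {
  "commands": [
    [-0.003,0.019,0,-0.1126],
    [-0.003,0.019,0,-0.1126],
    [-0.003,0.019,0,-0.1126],
    [-0.002,0.0195,0,-0.1126],
    [0,0,0,0],
    [0,0,0,0],
    [0,0,0,0],
    [0,0,0,0]
  ]
}}

```text
t: 21.82
tcp_pos: [0.5457, -0.0284, 0.197]
eef_rot: [0.0, 0.751, 0.66, -0.0]
ft_force: [-0.5, -0.3, 0.2]
finger_gap: 0.07
gripper_force: 0.0
```

>>> {"api": "send_rows", "payload": {
  "commands": [
    [0.001,0,-0.035,0],
    [0,0,-0.035,0],
    [0,0,-0.035,0],
    [0,0,-0.03,0],
    [0,0,-0.02,0],
    [0,0,-0.01,0],
    [0,0,-0.006,0],
    [0,0,-0.002,0],
    [0,0,0,0],
    [0,0,0,0]
  ]
}}

```text
t: 22.65
tcp_pos: [0.548, -0.0278, 0.0258]
eef_rot: [0.001, 0.751, 0.66, 0.001]
ft_force: [0.5, -0.4, -0.7]
finger_gap: 0.0698
gripper_force: 0.0
```

>>> {"api": "send_rows", "payload": {
  "commands": [
    [0,0,0,0],
    [0,0,0,0],
    [0,0,0,0],
    [0,0,0,0],
    [0,0,0,0],
    [0,0,0,0],
    [0,0,0,0],
    [0,0,0,0]
  ],
  "jaw": 0.02,
  "newtons": 40
}}

```text
t: 23.32
tcp_pos: [0.5471, -0.0274, 0.0243]
eef_rot: [0.0, 0.751, 0.66, 0.0]
ft_force: [1.5, -0.3, 0.3]
finger_gap: 0.034
gripper_force: 40.0
```

>>> {"api": "send_rows", "payload": {
  "commands": [
    [0,0,0.01,0],
    [0,0,0.03,0],
    [0,0,0.03,0],
    [0,0,0.03,0],
    [-0.0025,0.015,0,0.01],
    [-0.0025,0.025,0,0.01],
    [-0.0025,0.025,0,0.01],
    [-0.0025,0.025,0,0.01],
    [-0.0025,0.025,0,0.01],
    [-0.0025,0.025,0,0.01]
  ]
}}

```text
t: 24.15
tcp_pos: [0.5304, 0.1136, 0.1236]
eef_rot: [-0.001, 0.731, 0.682, -0.001]
ft_force: [0.8, 1.0, -2.2]
finger_gap: 0.0338
gripper_force: 40.0
```

>>> {"api": "send_rows", "payload": {
  "commands": [
    [-0.0025,0.025,0,0.01],
    [-0.0025,0.025,0,0.01],
    [-0.0025,0.025,0,0.01],
    [-0.0025,0.025,0,0.01],
    [-0.0025,0.025,0,0.01],
    [-0.0025,0.025,0,0.01],
    [-0.0025,0.025,0,0.01],
    [-0.003,0.025,0,0.01],
    [0,0.011,0,0],
    [0,0,0,0]
  ]
}}

```text
t: 24.98
tcp_pos: [0.51, 0.3254, 0.1233]
eef_rot: [-0.0, 0.702, 0.712, -0.001]
ft_force: [-0.0, 0.2, -2.8]
finger_gap: 0.0337
gripper_force: 40.0
```

>>> {"api": "send_rows", "payload": {
  "commands": [
    [0,0,-0.03,0],
    [0,0,-0.03,0],
    [0,0,0,0],
    [0,0,0,0],
    [0,0,0,0]
  ]
}}

```text
t: 25.4
tcp_pos: [0.5119, 0.3229, 0.0653]
eef_rot: [0.0, 0.704, 0.71, 0.0]
ft_force: [0.7, 0.4, -1.8]
finger_gap: 0.0338
gripper_force: 40.0
```

Run:
```python
from h import *
im=save("top","t3"); s=state(); print(s["tcp_pos"])
for r in cut_out("top","stapler_center"): print(r["extent"],r["confidence"])
z=.004
for r in cut_out("top","staple_pad"): print(r["extent"],r["confidence"])
sc=save("scene","s3")
a=cv2.resize(im[200:350,90:250],None,fx=2.5,fy=2.5); b=cv2.resize(sc[250:450,400:600],(400,375))
cv2.imwrite("pics/c3.png",np.hstack([a,b])[:,:,::-1])
```

```text
[0.51254311 0.32342634 0.06632791]
[148.2, 266.8, 194.0, 287.7] 0.56
[135.5, 260.9, 209.1, 298.9] 0.68
[192.8, 141.9, 253.0, 197.0] 0.19
```

View pics/c3.png

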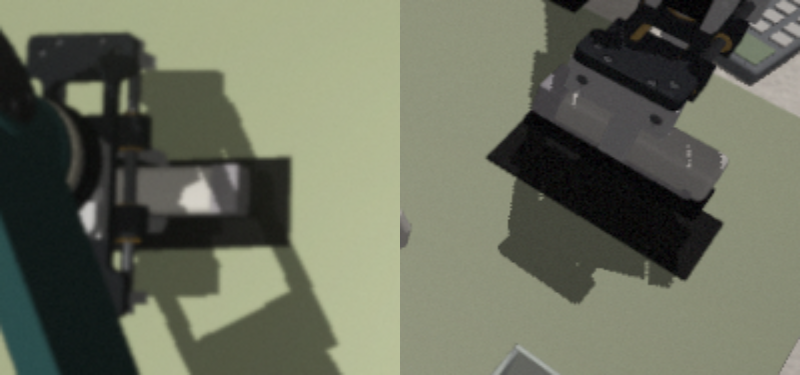

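Run:
```python
from h import *
print(ray("top",[[189.2,276]],.092), ray("top",[[380,259]],.05),ray("top",[[307.5,252]],.05))
print(ray("top",[[290/2.5+90,200+200/2.5],[119.5,282]],.004))
```

```text
[[0.51193569 0.2464627  0.092     ]] [[ 0.54155899 -0.09559146  0.05      ]] [[0.55707887 0.03858459 0.05      ]]
[[0.51229858 0.23866435 0.004     ]
 [0.51121092 0.40834678 0.004     ]]
```

>>> {"api": "send_rows", "payload": {
  "commands": [
    [0,0,-0.02,0],
    [0,0,-0.015,0],
    [0,0,-0.004,0],
    [0,0,0,0],
    [0,0,0,0],
    [0,0,0,0]
  ]
}}

```text
t: 26.1
tcp_pos: [0.5119, 0.324, 0.0263]
eef_rot: [0.0, 0.703, 0.711, 0.001]
ft_force: [0.2, 0.3, -2.3]
finger_gap: 0.0341
gripper_force: 40.0
```

Run:
```python
from h import *
im=save("top","t4"); s=state(); print(s["tcp_pos"])
sc=save("scene","s4")
a=cv2.resize(im[245:320,110:220],(440,300),interpolation=cv2.INTER_CUBIC); b=cv2.resize(sc[290:420,430:570],(560,520),interpolation=cv2.INTER_CUBIC)
cv2.imwrite("pics/c4.png",b[:,:,::-1])
cv2.imwrite("pics/c4t.png",a[:,:,::-1])
```

```text
[0.5118288  0.32400801 0.02624193]
```

View pics/c4.png

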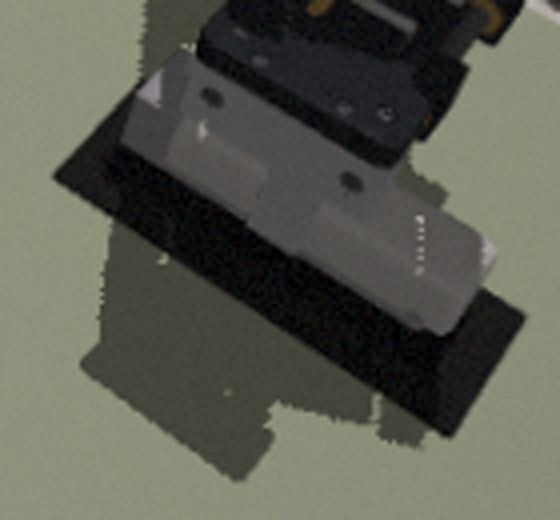

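View pics/c4t.png

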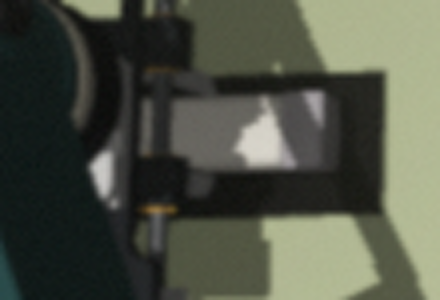

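Run:
```python
from h import *
print(ray("scene",[[460.5,327.5],[541,373]],.0265)); print(ray("scene",[[553.75,351.25],[477.5,302]],.0525))
print("top",ray("top",[[194.5,268],[194.5,287.5]],.0525),ray("top",[[205.7,282]],.004))
c=np.array([[52,178],[450,437],[527,317]])/4+[430,290]; print("pad",ray("scene",c,.004))
```

```text
[[0.5352497  0.26118607 0.0265    ]
 [0.52438801 0.38982937 0.0265    ]]
[[0.49940775 0.3885878  0.0525    ]
 [0.49443495 0.26037878 0.0525    ]]
top [[0.5305355  0.24843806 0.0525    ]
 [0.49448003 0.24733136 0.0525    ]] [[0.50841948 0.23914801 0.004     ]]
pad [[0.54800067 0.24260398 0.004     ]
 [0.54476566 0.40991383 0.004     ]
 [0.47541602 0.40956615 0.004     ]]
```

The scene view gives a stapler centre of y≈0.325 against a pad centre of 0.326. The top view's nose end, at about (194,278), suggests it is a few mm short in y. I'll shift +3 mm, then lower and release.

>>> {"api": "send_rows", "payload": {
  "commands": [
    [0,0.003,0,0],
    [0,0,-0.001,0],
    [0,0,-0.001,0],
    [0,0,0,0],
    [0,0,0,0]
  ]
}}

```text
t: 26.62
tcp_pos: [0.5114, 0.3272, 0.0242]
eef_rot: [0.0, 0.703, 0.711, 0.001]
ft_force: [-0.8, 0.1, 3.7]
finger_gap: 0.0339
gripper_force: 40.0
```

>>> {"api": "send_rows", "payload": {
  "commands": [
    [0,0,-0.001,0],
    [0,0,0,0],
    [0,0,0,0]
  ]
}}

```text
t: 26.87
tcp_pos: [0.5114, 0.3272, 0.0242]
eef_rot: [0.0, 0.703, 0.711, 0.001]
ft_force: [-3.7, 0.0, 7.6]
finger_gap: 0.0339
gripper_force: 40.0
```

>>> {"api": "send_rows", "payload": {
  "commands": [
    [0,0,0,0],
    [0,0,0,0],
    [0,0,0,0],
    [0,0,0,0],
    [0,0,0,0],
    [0,0,0.03,0],
    [0,0,0.04,0],
    [0,0,0.04,0],
    [0,0,0.04,0],
    [0,0,0.02,0]
  ],
  "jaw": 0.07
}}

```text
t: 27.7
tcp_pos: [0.5128, 0.3275, 0.1983]
eef_rot: [0.001, 0.703, 0.711, 0.004]
ft_force: [0.3, -0.2, 0.5]
finger_gap: 0.0702
gripper_force: 0.0
```

>>> {"api": "send_rows", "payload": {
  "commands": [
    [0,-0.028,0,0.1126],
    [0,-0.028,0,0.1126],
    [0,-0.028,0,0.1126],
    [0,-0.028,0,0.1126],
    [0,-0.028,0,0.1126],
    [0,-0.028,0,0.1126],
    [0,-0.028,0,0.1126],
    [0,-0.028,0,0.1126],
    [0,-0.028,0,0.1126],
    [0,-0.028,0,0.1126]
  ]
}}

```text
t: 28.53
tcp_pos: [0.5108, 0.0452, 0.1919]
eef_rot: [0.0, 0.213, 0.977, -0.0]
ft_force: [0.4, 0.3, 0.6]
finger_gap: 0.0701
gripper_force: 0.0
```

Run:
```python
from h import *
im=save("top","t5"); sc=save("scene","s5"); s=state(); print(s["tcp_pos"],s["eef_rot"])
for cam in("top","scene"):
  for r in cut_out(cam,"stapler_center"):
    ys,xs=np.nonzero(r["region"]);c=cv2.convexHull(np.c_[xs,ys].astype(np.int32)).reshape(-1,2)
    def f(x):
        p=proj(cam,box(.036,.14,.004,.05,x[2])+[x[0],x[1],0]); h=cv2.convexHull(p.astype(np.float32)).reshape(-1,1,2)
        return [cv2.pointPolygonTest(h,(float(a),float(b)),True) for a,b in c]
    q=least_squares(f,[.512,.323,0],diff_step=1e-3); print(cam,r["confidence"],r["extent"],q.x,np.abs(q.fun).mean())
cv2.imwrite("pics/c5.png",np.hstack([cv2.resize(im[245:320,110:220],(440,300)),cv2.resize(sc[290:420,430:570],(323,300))])[:,:,::-1])
```

```text
[0.51105406 0.04312513 0.19182527] [ 1.34481860e-04  2.17132553e-01  9.76141809e-01 -7.78113485e-04]
top 0.91 [119.8, 267.1, 196.3, 290.7] [0.5138612  0.32426352 0.        ] 1.1396580645276297
scene 0.81 [459.3, 308.9, 554.1, 385.9] [0.51286861 0.32622265 0.        ] 1.4581193027847577
```

View pics/c5.png

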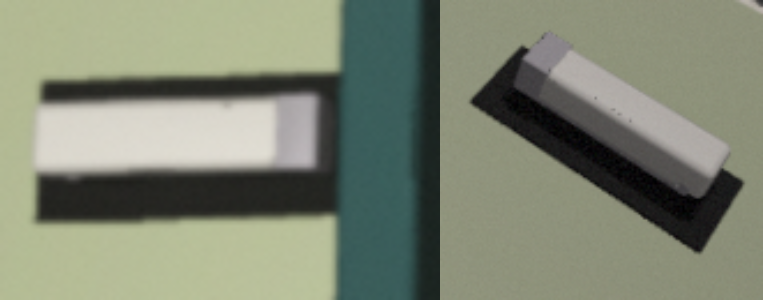

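The stapler lies on the pad at about (0.513, 0.325), against a pad centre of (0.5115, 0.324). Now I'll return the gel bottle.

>>> {"api": "send_rows", "payload": {
  "commands": [
    [0.0064,-0.0282,0,0.0314],
    [0.0064,-0.0282,0,0.0314],
    [0.0064,-0.0282,0,0.0314],
    [0.0064,-0.0282,0,0.0314],
    [0.0064,-0.0282,0,0.0314],
    [0.0064,-0.0282,0,0.0314],
    [0.0064,-0.0282,0,0.0314],
    [0.0064,-0.0282,0,0.0314],
    [0.0064,-0.0282,0,0.0314],
    [0.0064,-0.0282,0,0.0314]
  ],
  "jaw": 0.08
}}

```text
t: 29.57
tcp_pos: [0.5761, -0.2351, 0.1917]
eef_rot: [0.0, 0.059, 0.998, 0.0]
ft_force: [0.9, -0.0, 0.3]
finger_gap: 0.08
gripper_force: 0.0
```

>>> {"api": "send_rows", "payload": {
  "commands": [
    [0.006,-0.0282,0,0],
    [0.0062,-0.0282,0,0],
    [0,0,0,0],
    [0,0,0,0],
    [0,0,0,0],
    [0,0,0,0]
  ]
}}

```text
t: 30.07
tcp_pos: [0.5877, -0.2899, 0.1922]
eef_rot: [0.0, 0.059, 0.998, 0.0]
ft_force: [-0.3, 0.4, 1.0]
finger_gap: 0.0803
gripper_force: 0.0
```

>>> {"api": "send_rows", "payload": {
  "commands": [
    [0,-0.004,-0.02,0],
    [0,0,-0.03,0],
    [0,0,-0.03,0],
    [0,0,-0.03,0],
    [0,0,-0.02,0],
    [0,0,-0.015,0],
    [0,0,-0.004,0],
    [0,0,0,0],
    [0,0,0,0],
    [0,0,0,0]
  ]
}}

```text
t: 30.9
tcp_pos: [0.5885, -0.2959, 0.0453]
eef_rot: [0.002, 0.06, 0.998, -0.001]
ft_force: [-0.4, 0.5, 0.2]
finger_gap: 0.0799
gripper_force: 0.0
```

>>> {"api": "send_rows", "payload": {
  "commands": [
    [0,0,0,0],
    [0,0,0,0],
    [0,0,0,0],
    [0,0,0,0],
    [0,0,0,0],
    [0,0,0,0],
    [0,0,0,0]
  ],
  "jaw": 0.03,
  "newtons": 25
}}

```text
t: 31.48
tcp_pos: [0.5876, -0.2954, 0.0435]
eef_rot: [0.0, 0.06, 0.998, 0.0]
ft_force: [0.2, 2.6, 3.7]
finger_gap: 0.0534
gripper_force: 25.0
```

>>> {"api": "send_rows", "payload": {
  "commands": [
    [0,0,0.01,0],
    [0,0,0.03,0],
    [0,0,0.03,0],
    [0.002,0.02,0,0],
    [0.002,0.03,0,0],
    [0.002,0.03,0,0],
    [0.002,0.03,0,0],
    [0.002,0.03,0,0],
    [0.002,0.03,0,0],
    [0.002,0.03,0,0]
  ],
  "newtons": 30
}}

```text
t: 32.32
tcp_pos: [0.6008, -0.0949, 0.1127]
eef_rot: [-0.0, 0.06, 0.998, -0.0]
ft_force: [0.8, -0.5, -0.2]
finger_gap: 0.0539
gripper_force: 30.0
```

>>> {"api": "send_rows", "payload": {
  "commands": [
    [0.001,0.03,0,0],
    [0,0.019,0,0],
    [0,0,0,0],
    [0,0,0,0],
    [0,0,-0.03,0],
    [0,0,-0.02,0],
    [0,0,-0.012,0],
    [0,0,-0.005,0],
    [0,0,-0.001,0],
    [0,0,0,0]
  ]
}}

```text
t: 33.15
tcp_pos: [0.6028, -0.0478, 0.0455]
eef_rot: [0.001, 0.061, 0.998, -0.0]
ft_force: [-0.4, -1.0, -2.0]
finger_gap: 0.0537
gripper_force: 30.0
```

>>> {"api": "send_rows", "payload": {
  "commands": [
    [0,0,-0.001,0],
    [0,0,0,0],
    [0,0,0,0]
  ]
}}

```text
t: 33.4
tcp_pos: [0.6028, -0.047, 0.0447]
eef_rot: [0.001, 0.06, 0.998, -0.0]
ft_force: [1.1, -0.8, -1.0]
finger_gap: 0.0534
gripper_force: 30.0
```

Still about 1–2 mm above the mat. I'll lower until contact, release, then go to the cactus.

>>> {"api": "send_rows", "payload": {
  "commands": [
    [0,0.001,-0.001,0],
    [0,0,-0.0008,0],
    [0,0,0,0],
    [0,0,0,0]
  ]
}}

```text
t: 33.73
tcp_pos: [0.6029, -0.0458, 0.0435]
eef_rot: [0.001, 0.06, 0.998, -0.0]
ft_force: [-1.9, 0.3, 4.2]
finger_gap: 0.0535
gripper_force: 30.0
```

>>> {"api": "send_rows", "payload": {
  "commands": [
    [0,0,0,0],
    [0,0,0,0],
    [0,0,0,0],
    [0,0,0,0],
    [0,0,0,0],
    [0,0,0.03,0],
    [0,0,0.04,0],
    [0,0,0.04,0],
    [0,0,0.04,0],
    [0,0,0.004,0]
  ],
  "jaw": 0.08
}}

```text
t: 34.57
tcp_pos: [0.606, -0.0464, 0.2062]
eef_rot: [0.008, 0.06, 0.998, -0.001]
ft_force: [0.9, -0.6, 0.8]
finger_gap: 0.0799
gripper_force: 0.0
```

>>> {"api": "send_rows", "payload": {
  "commands": [
    [-0.0113,-0.0248,0,0],
    [-0.0113,-0.0248,0,0],
    [-0.0113,-0.0248,0,0],
    [-0.0113,-0.0248,0,0],
    [-0.0113,-0.0248,0,0],
    [-0.0113,-0.0248,0,0],
    [-0.0113,-0.0248,0,0],
    [-0.0113,-0.0248,0,0],
    [-0.0113,-0.0248,0,0],
    [-0.0113,-0.0248,0,0]
  ]
}}

```text
t: 35.4
tcp_pos: [0.4886, -0.2949, 0.1959]
eef_rot: [-0.0, 0.06, 0.998, 0.0]
ft_force: [0.1, -0.1, -0.2]
finger_gap: 0.08
gripper_force: 0.0
```

>>> {"api": "send_rows", "payload": {
  "commands": [
    [0,0,0,0],
    [0,0,0,0],
    [0,0,0,0],
    [0,0,0,0]
  ]
}}

```text
t: 35.73
tcp_pos: [0.4897, -0.2928, 0.1961]
eef_rot: [0.0, 0.059, 0.998, 0.0]
ft_force: [-0.0, 0.4, -0.2]
finger_gap: 0.08
gripper_force: 0.0
```

>>> {"api": "send_rows", "payload": {
  "commands": [
    [0.0005,-0.001,-0.03,0],
    [0,0,-0.03,0],
    [0,0,-0.03,0],
    [0,0,-0.03,0],
    [0,0,-0.02,0],
    [0,0,-0.01,0],
    [0,0,-0.003,0],
    [0,0,0,0],
    [0,0,0,0],
    [0,0,0,0]
  ]
}}

```text
t: 36.57
tcp_pos: [0.4911, -0.2955, 0.0454]
eef_rot: [0.002, 0.06, 0.998, -0.001]
ft_force: [0.0, -0.2, 0.2]
finger_gap: 0.0802
gripper_force: 0.0
```

>>> {"api": "send_rows", "payload": {
  "commands": [
    [0,0,0,0],
    [0,0,0,0],
    [0,0,0,0],
    [0,0,0,0],
    [0,0,0,0],
    [0,0,0,0],
    [0,0,0,0]
  ],
  "jaw": 0.03,
  "newtons": 25
}}

```text
t: 37.15
tcp_pos: [0.49, -0.2946, 0.0436]
eef_rot: [0.0, 0.06, 0.998, 0.0]
ft_force: [-0.1, 1.1, 3.1]
finger_gap: 0.0537
gripper_force: 25.0
```

>>> {"api": "send_rows", "payload": {
  "commands": [
    [0,0,0.01,0],
    [0,0,0.03,0],
    [0,0,0.03,0],
    [0,0.02,0,0],
    [0.001,0.031,0,0],
    [0.001,0.031,0,0],
    [0.001,0.031,0,0],
    [0.001,0.031,0,0],
    [0.001,0.031,0,0],
    [0.001,0.031,0,0]
  ],
  "newtons": 30
}}

```text
t: 37.98
tcp_pos: [0.4953, -0.0876, 0.1132]
eef_rot: [-0.0, 0.06, 0.998, -0.0]
ft_force: [0.8, -0.6, -1.8]
finger_gap: 0.0535
gripper_force: 30.0
```

>>> {"api": "send_rows", "payload": {
  "commands": [
    [0.001,0.031,0,0],
    [0,0.031,0,0],
    [0,0.031,0,0],
    [0,0.012,0,0],
    [0,0,0,0],
    [0,0,-0.03,0],
    [0,0,-0.02,0],
    [0,0,-0.012,0],
    [0,0,-0.005,0],
    [0,0,0,0]
  ]
}}

```text
t: 38.82
tcp_pos: [0.4961, 0.0152, 0.0453]
eef_rot: [-0.001, 0.061, 0.998, -0.0]
ft_force: [0.9, -0.6, -1.7]
finger_gap: 0.0534
gripper_force: 30.0
```

>>> {"api": "send_rows", "payload": {
  "commands": [
    [0,0,-0.001,0],
    [0,0,-0.001,0],
    [0,0,0,0],
    [0,0,0,0]
  ]
}}

```text
t: 39.15
tcp_pos: [0.4974, 0.016, 0.0451]
eef_rot: [0.001, 0.06, 0.998, -0.0]
ft_force: [0.1, 0.2, -1.6]
finger_gap: 0.0531
gripper_force: 30.0
```

>>> {"api": "send_rows", "payload": {
  "commands": [
    [0,0.0005,-0.001,0],
    [0,0,-0.001,0],
    [0,0,0,0],
    [0,0,0,0]
  ]
}}

```text
t: 39.48
tcp_pos: [0.4974, 0.0167, 0.0436]
eef_rot: [0.001, 0.06, 0.998, 0.0]
ft_force: [-2.5, -0.1, 5.6]
finger_gap: 0.0533
gripper_force: 30.0
```

>>> {"api": "send_rows", "payload": {
  "commands": [
    [0,0,0,0],
    [0,0,0,0],
    [0,0,0,0],
    [0,0,0,0],
    [0,0,0,0],
    [0,0,0.03,0],
    [0,0,0.04,0],
    [0,0,0.04,0],
    [0,0,0.04,0],
    [0,0,0.004,0]
  ],
  "jaw": 0.08
}}

```text
t: 40.32
tcp_pos: [0.5006, 0.0164, 0.2052]
eef_rot: [0.008, 0.06, 0.998, -0.0]
ft_force: [-0.1, 1.4, 0.6]
finger_gap: 0.0796
gripper_force: 0.0
```

>>> {"api": "send_rows", "payload": {
  "commands": [
    [-0.0102,-0.031,0,0],
    [-0.0102,-0.031,0,0],
    [-0.0102,-0.031,0,0],
    [-0.0102,-0.031,0,0],
    [-0.0102,-0.031,0,0],
    [-0.0102,-0.031,0,0],
    [-0.0102,-0.031,0,0],
    [-0.0102,-0.031,0,0],
    [-0.0102,-0.031,0,0],
    [-0.0102,-0.031,0,0]
  ]
}}

```text
t: 41.15
tcp_pos: [0.3939, -0.2946, 0.1956]
eef_rot: [-0.0, 0.06, 0.998, 0.0]
ft_force: [0.6, -0.8, -1.3]
finger_gap: 0.0799
gripper_force: 0.0
```

>>> {"api": "send_rows", "payload": {
  "commands": [
    [0,0,0,0],
    [0,0,0,0],
    [0,0,0,0],
    [0,0,0,0]
  ]
}}

```text
t: 41.48
tcp_pos: [0.3951, -0.2923, 0.196]
eef_rot: [-0.0, 0.059, 0.998, 0.0]
ft_force: [-0.3, 0.1, -0.2]
finger_gap: 0.0798
gripper_force: 0.0
```

>>> {"api": "send_rows", "payload": {
  "commands": [
    [0.0005,-0.0015,-0.03,0],
    [0,0,-0.03,0],
    [0,0,-0.03,0],
    [0,0,-0.025,0],
    [0,0,-0.02,0],
    [0,0,-0.01,0],
    [0,0,-0.002,0],
    [0,0,0,0],
    [0,0,0,0],
    [0,0,0,0]
  ]
}}

```text
t: 42.32
tcp_pos: [0.3965, -0.2956, 0.0511]
eef_rot: [0.001, 0.06, 0.998, -0.001]
ft_force: [0.2, -0.0, -0.0]
finger_gap: 0.0803
gripper_force: 0.0
```

>>> {"api": "send_rows", "payload": {
  "commands": [
    [0,0,0,0],
    [0,0,0,0],
    [0,0,0,0],
    [0,0,0,0],
    [0,0,0,0],
    [0,0,0,0],
    [0,0,0,0]
  ],
  "jaw": 0.03,
  "newtons": 25
}}

```text
t: 42.9
tcp_pos: [0.3954, -0.2945, 0.0495]
eef_rot: [0.0, 0.06, 0.998, 0.0]
ft_force: [-0.8, 2.8, 4.1]
finger_gap: 0.0539
gripper_force: 25.0
```

>>> {"api": "send_rows", "payload": {
  "commands": [
    [0,0,0.01,0],
    [0,0,0.025,0],
    [0,0,0.025,0],
    [0.01,0.02,0,0],
    [0.01,0.025,0,0],
    [0.01,0.025,0,0],
    [0.01,0.025,0,0],
    [0.01,0.025,0,0],
    [0.01,0.025,0,0],
    [0.01,0.025,0,0]
  ],
  "newtons": 30
}}

```text
t: 43.73
tcp_pos: [0.4653, -0.1238, 0.1091]
eef_rot: [-0.0, 0.06, 0.998, -0.0]
ft_force: [0.2, 0.5, -2.1]
finger_gap: 0.0538
gripper_force: 30.0
```

>>> {"api": "send_rows", "payload": {
  "commands": [
    [0.01,0.025,0,0],
    [0.01,0.022,0,0],
    [0,0,0,0],
    [0,0,0,0],
    [0,0,-0.02,0],
    [0,0,-0.02,0],
    [0,0,-0.012,0],
    [0,0,-0.005,0],
    [0,0,-0.001,0],
    [0,0,0,0]
  ]
}}

```text
t: 44.57
tcp_pos: [0.4853, -0.0787, 0.0515]
eef_rot: [0.0, 0.061, 0.998, -0.0]
ft_force: [0.5, 0.0, -2.9]
finger_gap: 0.054
gripper_force: 30.0
```

>>> {"api": "send_rows", "payload": {
  "commands": [
    [0,0,-0.001,0],
    [0,0,-0.001,0],
    [0,0,0,0],
    [0,0,0,0]
  ]
}}

```text
t: 44.9
tcp_pos: [0.4855, -0.0779, 0.0496]
eef_rot: [0.0, 0.06, 0.998, -0.0]
ft_force: [0.4, 0.6, -1.7]
finger_gap: 0.054
gripper_force: 30.0
```

>>> {"api": "send_rows", "payload": {
  "commands": [
    [0,0,-0.001,0],
    [0,0,0,0],
    [0,0,0,0]
  ]
}}

```text
t: 45.15
tcp_pos: [0.4857, -0.0779, 0.0495]
eef_rot: [0.001, 0.06, 0.998, -0.0]
ft_force: [-2.0, 0.0, 5.9]
finger_gap: 0.054
gripper_force: 30.0
```

>>> {"api": "send_rows", "payload": {
  "commands": [
    [0,0,0,0],
    [0,0,0,0],
    [0,0,0,0],
    [0,0,0,0],
    [0,0,0,0],
    [0,0,0.03,0],
    [0,0,0.04,0],
    [0,0,0.04,0],
    [0,0,0.04,0],
    [0,0,0.01,0]
  ],
  "jaw": 0.08
}}

```text
t: 45.98
tcp_pos: [0.4882, -0.0786, 0.2159]
eef_rot: [0.006, 0.06, 0.998, -0.001]
ft_force: [0.7, -0.3, 0.7]
finger_gap: 0.0799
gripper_force: 0.0
```

>>> {"api": "send_rows", "payload": {
  "commands": [
    [-0.01,-0.03,0,0],
    [-0.01,-0.03,0,0],
    [-0.01,-0.03,0,0],
    [-0.01,-0.03,0,0],
    [-0.01,-0.03,0,0],
    [-0.01,-0.03,0,0],
    [-0.01,-0.03,0,0],
    [0,0,0,0],
    [0,0,0,0],
    [0,0,0,0]
  ]
}}

```text
t: 46.82
tcp_pos: [0.4153, -0.2872, 0.2076]
eef_rot: [-0.0, 0.06, 0.998, 0.001]
ft_force: [0.1, 0.3, 0.1]
finger_gap: 0.0801
gripper_force: 0.0
```

```bash
sed -i 's/(.3955,-.2945)/(.4857,-.0787)/' m.py; python3 m.py; python3 -c "
from h import *
import cv2
a=cv2.imread('pics/top0.png')[190:330,270:430];b=save('top','t6')[190:330,270:430,::-1]
cv2.imwrite('pics/c6.png',cv2.resize(np.hstack([a,b]),None,fx=2.5,fy=2.5)); save('scene','s6')"
```

```text
top cactus_center [0.5009 0.0162] [ 0.5 -0.5  0. ] nom (0.4975, 0.0166)
top gel_bottle_center [ 0.6012 -0.0461] [ 0.6 -0.5  0. ] nom (0.6028, -0.0446)
top pen_pot_center [ 0.4867 -0.0803] [-1.   0.9 -0. ] nom (0.4857, -0.0787)
top cactus_center [0.5031 0.0171] [-1.7  1.7 -0. ] nom (0.4975, 0.0166)
top gel_bottle_center [ 0.6043 -0.045 ] [-1.6  1.4 -0. ] nom (0.6028, -0.0446)
top pen_pot_center [ 0.4857 -0.0796] [ 0.2 -0.2  0. ] nom (0.4857, -0.0787)
scene cactus_center [0.4929 0.0138] [ 0.4 -0.4  0. ] nom (0.4975, 0.0166)
scene gel_bottle_center [ 0.6026 -0.0436] [-2.6  2.6 -0.2] nom (0.6028, -0.0446)
scene pen_pot_center [ 0.486  -0.0757] [-1.1  1.  -0.1] nom (0.4857, -0.0787)
scene cactus_center [0.4958 0.0188] [-0.5  0.4 -0. ] nom (0.4975, 0.0166)
scene gel_bottle_center [ 0.6015 -0.0425] [-1.2  1.2 -0.1] nom (0.6028, -0.0446)
scene pen_pot_center [ 0.4823 -0.0806] [-1.8  1.7 -0.2] nom (0.4857, -0.0787)
```

View pics/c6.png

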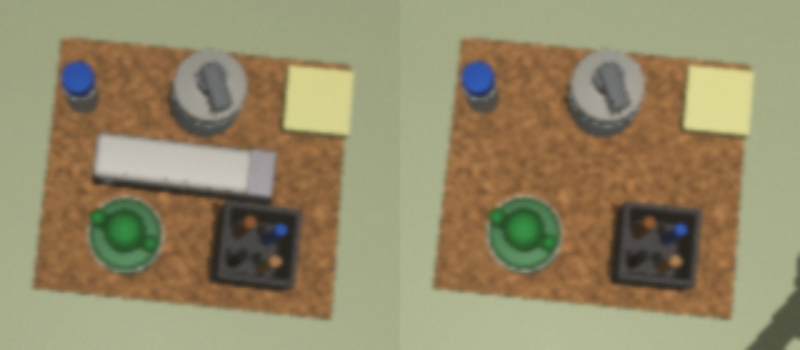

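View pics/s6.png

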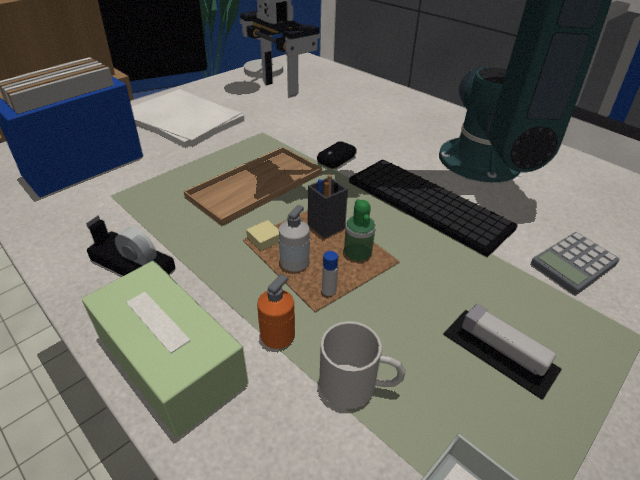

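The before and after crops match to within about a pixel: gel (210,90)/(607,90), cactus (125,233)/(525,233) and pot (257,245)/(657,245). In the scene view the stapler is on the pad at (507,340), and the glue stick and mug have not moved.

```bash
python3 -c "
from station import *
print(finish_job())"
```

```text
the job is handed in; nothing more can be done
None
```

I handed the job in, with no verdict reported back: the stapler is centred on the pad to within a few mm, the pen pot, cactus and gel bottle look back on their start spots to within about a pixel in the before/after top view, and the glue stick and mug look unmoved.

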